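Close up the cryostat

TASK

Close up the small cryostat: take the red dust cap off the cold finger and leave it in the steel parts tray, then build up the cold head one part at a time from the inside out - the sample holder upright in the socket on top of the cold finger, the copper shield over it, the aluminium shield over that, and last the steel vacuum shroud. Lower each part rather than dropping it, so that it ends fully home and level on its own step, and leave the screwdriver, tweezers and multimeter where they lie.

Things in the scene. Friction and masses are not known exactly. Their poses are not given: they have to be found in the camera images.
- cold_head: Fixed stepped round cold head, coaxial with its z axis; origin: centre of underside. Steps (dia; top height, mm): steel base flange 104; 36 (shroud; green seal); aluminium first stage 66; 48 (aluminium shield); copper second stage 50; 62 (copper shield); brass cold finger 30; 80, with socket 26 dia, 4 deep, floor at 76 (sample holder). Edges chamfered. Stub pipes 18 up, along its y, reach 68 out.
- parts_tray: Fixed target: shallow square stainless tray, 104 x 104 mm outside, rim 12 mm high, walls and floor 3 mm. Origin: centre of its underside.
- dust_cap: Loose red plastic dust cap, round, open below, 37 mm dia (ribs 0.8 mm proud), 34 high, inner dia 33, 30 g. Origin: centre of its lower rim, z up along its axis. At the start it covers the cold finger, its rim resting on the second stage 62 mm above the bench, top at 96; it lifts straight off, free after 20 mm.
- sample_holder: Loose brass-coloured upright round sample holder, 18 mm dia with a tapered foot, 36 mm high, with two dark bands and a small black square chip on its top face, about 60 g. Origin: centre of its foot, z up.
- copper_shield: Loose copper can, open below with a closed flat top (black dot of 12 mm), 40 mm outer and 36 mm inner dia, 57 mm high, closed top 4 mm thick, about 140 g. Stands on its open rim. Origin: centre of the lower rim, z up.
- aluminium_shield: Loose aluminium can, open below with a closed flat top (black dot of 16 mm), two thin white bands, 60 mm outer and 56 mm inner dia, 80 mm high, top 4 mm thick, about 120 g. Stands on its open rim. Origin: centre of the lower rim, z up.
- vacuum_shroud: Loose stainless shroud, open below: foot flange 100 mm dia, 8 high, with brass screw heads; body 77 outer, 72 inner dia, closed at 104 (top 4 thick); on top a round window neck, 42 dia, from 104 to 130, green glass in its top: grip it here. 0.5 kg. Stands on its flange. Origin: centre of the flange's underside, z up.
- screwdriver: Bystander: yellow-handled screwdriver, 170 mm, lying about along x. Leave alone.
- tweezers: Bystander: dark steel tweezers, 140 mm long, lying about along x. Leave alone.
- multimeter: Bystander: orange hand-held multimeter, 150 x 76 x 33 mm, lying flat at the far edge of the work. Leave alone.
Not all that is in view belongs to the job. Several things look just like the aluminium_shield: the one meant starts farthest from the robot's base.

How it is judged (in metres and radians):
On the way, in this order (a step that is already met when the one before it is completed fails the run):
1. the red dust cap lies in the parts tray (x of dust_cap in the frame of parts_tray between -0.048 and 0.048 m and y of dust_cap in the frame of parts_tray between -0.048 and 0.048 m and z of dust_cap in the frame of parts_tray below 0.03 m and contact force between dust_cap and the fingers below 0.2 N), for 0.2 s.
2. the sample holder sits fully home in the socket of the cold finger (horizontal distance between sample_holder and cold_head below 0.006 m and z of sample_holder in the frame of cold_head between 0.0735 and 0.0785 m and angle between sample_holder's own z axis and vertical below 0.07 rad), for 0.2 s.
3. the copper shield sits fully home on the second stage, over the sample holder (horizontal distance between copper_shield and cold_head below 0.006 m and z of copper_shield in the frame of cold_head between 0.0595 and 0.0645 m and angle between copper_shield's own z axis and vertical below 0.07 rad), for 0.2 s.
4. the aluminium shield sits fully home on the first stage, over the copper shield (horizontal distance between aluminium_shield and cold_head below 0.006 m and z of aluminium_shield in the frame of cold_head between 0.0455 and 0.0505 m and angle between aluminium_shield's own z axis and vertical below 0.07 rad), for 0.2 s.
5. the vacuum shroud sits fully home on the base flange, over everything (horizontal distance between vacuum_shroud and cold_head below 0.006 m and z of vacuum_shroud in the frame of cold_head between 0.0335 and 0.0385 m and angle between vacuum_shroud's own z axis and vertical below 0.07 rad), for 0.2 s.
At the end, for the whole second after the job is handed in: Dust cap lies in the parts tray; sample holder, copper shield, aluminium shield and shroud are nested on the cold head, each within 6 mm of its axis, within 2.5 mm of its seat height (76, 62, 48, 36 mm above its underside) and upright to 0.07 rad; all released and at rest (all of step 2 and all of step 3 and all of step 4 and all of step 5 and x of dust_cap in the frame of parts_tray between -0.048 and 0.048 m and y of dust_cap in the frame of parts_tray between -0.048 and 0.048 m and z of dust_cap in the frame of parts_tray below 0.03 m and linear speed of each of sample_holder, copper_shield, aluminium_shield, vacuum_shroud, dust_cap below 0.03 m/s); the robot touches nothing.
It fails at once if a part is dropped onto the cold head (falls onto it faster than 0.6 m/s) instead of lowered ((horizontal distance between sample_holder and cold_head below 0.03 m and z of sample_holder in the frame of cold_head below 0.126 m and linear speed of sample_holder above 0.6 m/s) or (horizontal distance between copper_shield and cold_head below 0.03 m and z of copper_shield in the frame of cold_head below 0.112 m and linear speed of copper_shield above 0.6 m/s) or (horizontal distance between aluminium_shield and cold_head below 0.03 m and z of aluminium_shield in the frame of cold_head below 0.098 m and linear speed of aluminium_shield above 0.6 m/s) or (horizontal distance between vacuum_shroud and cold_head below 0.03 m and z of vacuum_shroud in the frame of cold_head below 0.086 m and linear speed of vacuum_shroud above 0.6 m/s)).
It fails at once if the screwdriver is pushed more than 25 mm from where it lay (distance of screwdriver from where it was at the start of the episode above 0.025 m).
It fails at once if the tweezers is pushed more than 25 mm from where it lay (distance of tweezers from where it was at the start of the episode above 0.025 m).
It fails at once if the multimeter is pushed more than 25 mm from where it lay (distance of multimeter from where it was at the start of the episode above 0.025 m).
It also fails if it takes over 120 s, if anything falls off the work surface, if the arm or the gripper's body presses on something with over 40 N, if the wrist force passes 120 N, or if a joint passes its speed limit or range.

ROBOT

A 6-joint arm with a two-finger parallel gripper is mounted at the origin on the work surface. World frame = base frame: x ahead of the robot, y to its left, z up, the work surface at z = 0. Lengths are in mm, angles in rad, forces in N, time in s.
With the tool pointing down it reaches from about 300 to 775 mm from the base axis. Payload 14.6 kg.
Tool frame: the origin (TCP) lies between the finger pads; the fingertips stand 19 mm ahead of it and the grasp point (between the pads) is the TCP (manip.tcp_to_tips is the distance from the TCP to the fingertips, in mm); x points along the fingers, z is the direction in which the jaws open and shut, and the axes are right-handed (so a half turn about x gives the same grasp; the last joint's range is limited). The gripper opens to 94 mm and grips with 3 to 60 N. Pads are 16 mm wide; open, the fingers measure 119 mm over their backs; the gripper's body (75 mm by 177 mm) begins 78 mm behind the grasp point.
Start: joints at [-1.253, 0.3, 1.521, -0, 1.321, -0.067], TCP at [206.448, -509.773, 224.446] pointing down, gripper open.
Joint ranges: [-3.03, 3.03], [-0.79, 2.21], [0.23, 2.52], [-1.04, 4.18], [0, 3.07], [-2.55, 2.55]. Speed limits (rad/s): [2.22, 2.22, 2.57, 3.14, 3.14, 3.14].

INTERFACE

Orientations are given as [roll, pitch, yaw] about the fixed x, y, z axes, in that order (R = Rz(yaw) Ry(pitch) Rx(roll)).
In Python, from cell import manip gives the robot as it stands.
- The arm moves only by the tool jog_arm, never from a script. Its argument "moves" is a list that holds one entry, the list of rows, each a list of 6 numbers: the shift along the world's x, y, z in mm, then the turn, a rotation vector about the world's x, y, z in degrees. In form: [[[dx, dy, dz, wx, wy, wz], ...]]. A call has 1 to 5 rows; each row shifts and turns the pose as measured when the row begins; what a row does not reach is not made up. A row lasts 1/10 s, in which the tool goes at most 50 mm and 8.59 degrees, less where a joint would pass 70% of its speed; a pose out of reach is approached as far as the arm can. A call is refused whole if a number of a shift passes 50 or a number of a turn 8.59, either way. A call with a gripper value outside its range is refused whole. "gripper" is the opening, from -1 (shut) to 1 (fully open), set as the call begins (left out, the last holds). The fingers move at their own pace and stop on an object; "squeeze" is the grip in N (left out, the last holds). Time passes only in rows, so rows that do not move let the fingers close. It gives the time, the measured TCP pose, the force and the opening at its end, in the units of the state.
- manip.read_state(): the state, without advancing time (a new reading comes with each control period).
- manip.camera(name): name is "scene" or "top" or "wrist"; returns (picture, depth): 400x640x3 uint8, blue, green, red; 400x640 float32, mm along the optical axis (not along the pixel's ray), 0 where there is no reading.
- manip.camera_params(name): a dict with "fx", "fy", "cx", "cy" (pixels), "dist" ([k1, k2, p1, p2, k3] as OpenCV has them; the pictures are not rectified), "rvec" (rotation vector, rad) and "tvec" (3), from world to camera coordinates, as OpenCV has them. Camera axes: x right, y down, z forward; pixel columns grow to the right and rows downward; lengths in mm; the calibration is good to about 2 mm. A picture is of the moment at which its call begins: read the wrist's pose just before it. camera_params takes no time and is no camera call; for the wrist camera it gives the pose at the moment of the call.
- manip.sign_off(): hands the job in, once; it reports no verdict.
The state is a dict: "clock": time; "joints": joint angles; "qd": joint speeds; "effort": joint torques, N m; "eef_pos": TCP position; "eef_rot": TCP orientation; "wrist_force": force on the tool from outside, world axes, zero at the start; "moment": the same for the moment, N m; "finger_gap": finger opening in mm.
Only numpy, scipy, OpenCV 4.12 (cv2) and the standard library are available. Lean on these libraries where they do the work, as an engineer would, in place of code of your own. Each camera call takes 0.05 s, during which the arm holds its last target. There are 200 camera calls.

## Working session

There is one attempt and no reset: what is moved stays moved. The work goes in short steps, Python scripts to look and compute and a tool call to move; the robot and the scene stay as the last step left them, time stands still between calls to the robot, and variables do not carry over. Pictures are saved under pics/ and viewed, about 12 in all and at most 16, crops included, and the job is handed in when it is done.

Besides the shell and the picture viewer there is one more tool, called after "Call:" as name(argument=value, ...), one argument or row to a line, values as JSON. jog_arm: Moves the arm, as the interface text tells. Its arguments: {"type":"object","properties":{"moves":{"type":"array","items":{"type":"array","items":{"type":"array","items":{"type":"number"}}}},"gripper":{"type":"number"},"squeeze":{"type":"number"}},"required":["moves"]}

```bash
ls; mkdir -p pics; python3 - <<'E'
from cell import manip
import cv2
print(manip.read_state())
for n in("scene","top"):
    p,d=manip.camera(n); cv2.imwrite(f"pics/{n}0.png",p); 
    import numpy as np; np.save(f"pics/{n}0.npy",d); print(n,manip.camera_params(n))
E
```

```text
pics
{'clock': 0.0, 'joints': array([-1.25264422e+00,  3.00470716e-01,  1.52159132e+00,  2.06724414e-07,
        1.32069913e+00, -6.65976755e-02]), 'qd': array([-0.00121599, -0.00031104,  0.00093291, -0.0011694 ,  0.00020907,
        0.00071005]), 'effort': array([ 3.09053539e-04, -5.31800437e+01, -3.52737737e+01,  7.08331587e-02,
        2.43639486e-02, -6.82592986e-05]), 'eef_pos': array([ 206.35165033, -509.55810801,  223.88219824]), 'eef_rot': array([3.07482362, 1.56962781, 1.88877703]), 'wrist_force': array([ 0.16761046, -0.47752289,  0.4587666 ]), 'moment': array([-0.04594646, -0.00879494,  0.00456045]), 'finger_gap': 93.90682390727345}
scene {'fx': 447.4602095925164, 'fy': 447.4602095925164, 'cx': 314.2423541824344, 'cy': 200.18226774717164, 'dist': array([0.00137153, 0.        , 0.        , 0.        , 0.        ]), 'rvec': array([ 1.20814427,  2.44543354, -0.85414961]), 'tvec': array([ 376.46459402, -321.30988507, 1259.94003026])}
top {'fx': 371.38051581161244, 'fy': 371.38051581161244, 'cx': 325.0630804798045, 'cy': 202.1123430711999, 'dist': array([0.02972399, 0.        , 0.        , 0.        , 0.        ]), 'rvec': array([ 2.03777116, -2.17846427,  0.22964092]), 'tvec': array([ 38.16007286, 599.10615814, 723.54531536])}
```

View pics/top0.png

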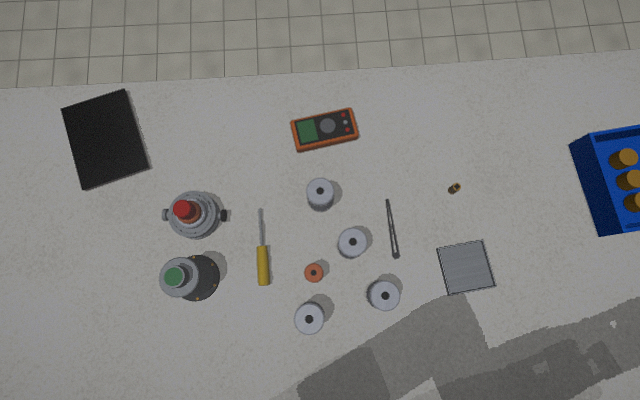

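View pics/scene0.png

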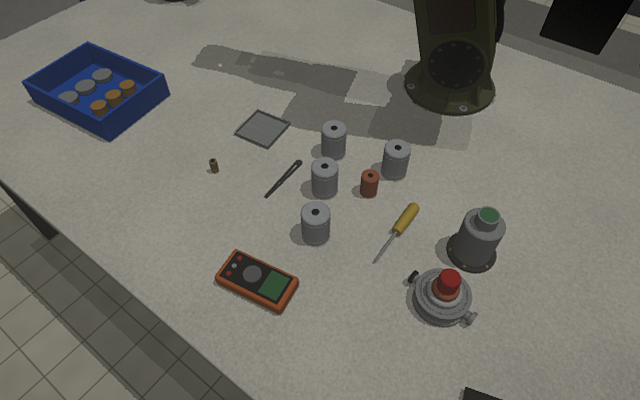

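Top view: four identical aluminium cans at (320,193), (352,242), (385,295) and (309,319). Robot x points up in the image. The can at (320,193) is farthest from the base and so the one meant, to be confirmed with distances and a crop. The copper can is at (314,272), the holder at (455,188), the tray at (466,267), the red cap at (185,210) and the shroud window at (174,276).

```bash
cat > h.py <<'E'
import numpy as np, cv2
from cell import manip
def ray(P,u,v,z):
    K=np.array([[P['fx'],0,P['cx']],[0,P['fy'],P['cy']],[0,0,1]])
    R=cv2.Rodrigues(P['rvec'])[0]; t=np.array(P['tvec'])
    q=cv2.undistortPoints(np.array([[[u,v]]],float),K,P['dist'])[0,0]
    d=R.T@np.array([q[0],q[1],1]); c=-R.T@t
    return c+d*(z-c[2])/d[2]
def blob(img,u,v,r,f):
    "centroid of the largest blob of mask f(hsv) within r of (u,v)"
    u,v=int(u),int(v);y0,x0=max(v-r,0),max(u-r,0)
    h=cv2.cvtColor(img[y0:v+r,x0:u+r],cv2.COLOR_BGR2HSV).astype(int)
    m=f(h[...,0],h[...,1],h[...,2]).astype(np.uint8)
    n,l,s,c=cv2.connectedComponentsWithStats(m)
    i=1+np.argmax(s[1:,4]); return c[i]+[x0,y0],s[i,4]
dark=lambda h,s,v:v<60
red=lambda h,s,v:((h<6)|(h>174))&(s>150)&(v>60)
green=lambda h,s,v:(h>50)&(h<95)&(s>60)
E
python3 - <<'E'
from h import *
T=cv2.imread("pics/top0.png");P=manip.camera_params("top")
D=np.load("pics/top0.npy")
for n,u,v,r,f,z in [("A",320,191,9,dark,80),("B",352,242,9,dark,80),("C",385,295,9,dark,80),("D",309,319,9,dark,80),("cu",314,272,7,dark,57),("shroud",174,276,14,green,130)]:
    c,a=blob(T,u,v,r,f);p=ray(P,*c,z);print(n,c.round(1),a,p.round(1),np.hypot(*p[:2]).round(1))
print("cap",ray(P,182,208.5,96),"holder top",ray(P,456,186.5,36),"foot",ray(P,452,191,0))
for u,v in [(437,247),(482,240),(495,286),(448,294)]: print("tray",ray(P,u,v,12).round(1))
print("screwdriver",[ray(P,u,v,10).round(0) for u,v in((261,209),(264,285))],"tweez",[ray(P,u,v,5).round(0) for u,v in((388,200),(396,257))])
S=cv2.imread("pics/scene0.png");PS=manip.camera_params("scene")
for n,u,v,z in [("A",315,212,80),("cu",370,174,57),("cap",450,275,96),("shroud",489,215,130)]: print(n,ray(PS,u,v,z).round(1))
a=cv2.resize(T[150:350,150:350],(500,500),interpolation=cv2.INTER_CUBIC)
b=cv2.resize(T[170:295,430:500],(280,500),interpolation=cv2.INTER_CUBIC)
cv2.imwrite("pics/crop1.png",np.hstack([a,b]))
E
```

```text
A [319.6 190.5] 30 [622.6   8.1  80. ] 622.6
B [352.4 241.3] 34 [511.9 -51.8  80. ] 514.5
C [384.9 295.1] 40 [ 402.4 -106.7   80. ] 416.3
D [308.8 318.7] 44 [368.   45.2  80. ] 370.7
cu [313.1 272.3] 18 [456.3  32.4  57. ] 457.4
shroud [172.7 276.4] 260 [464.5 289.8 130. ] 547.5
cap [599.72394576 288.05513034  96.        ] holder top [ 622.32339393 -293.0852776    36.        ] foot [ 620.86484824 -295.94326193    0.        ]
tray [ 494.4 -241.3   12. ]
tray [ 503.4 -341.4   12. ]
tray [ 403.9 -353.2   12. ]
tray [ 393.5 -251.3   12. ]
screwdriver [array([606., 143.,  10.]), array([438., 142.,  10.])] tweez [array([ 609., -146.,    5.]), array([ 479., -151.,    5.])]
A [624.4   8.2  80. ]
cu [455.3  30.4  57. ]
cap [600.  287.3  96. ]
shroud [466.4 289.3 130. ]
```

View pics/crop1.png

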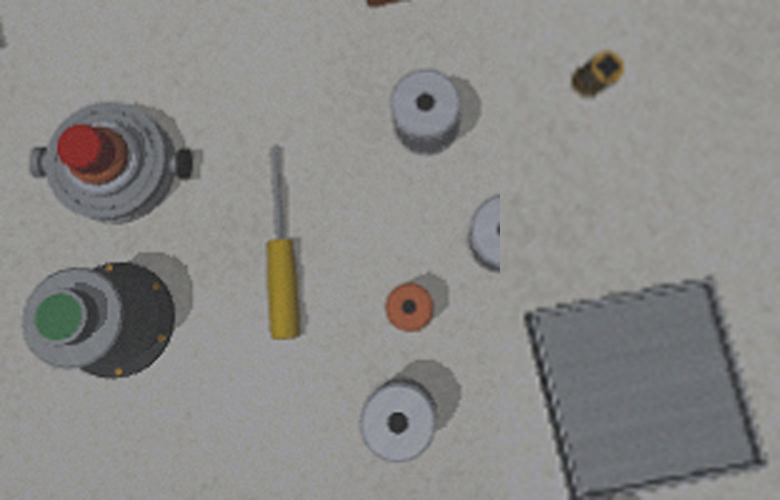

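The can at top pixel (320,191) is 623 mm from the base and the others are at 515, 416 and 371. It is therefore the farthest, and the crop confirms it as the banded can with the black dot. I'm heading for the cap and turning the jaws to lie along x.

Call:
jog_arm(
  moves=[
    [[20, 44, 0, 0, 0, 8.5], [20, 44, 0, 0, 0, 8.5], [20, 44, 0, 0, 0, 8.5], [20, 44, 0, 0, 0, 8.5], [20, 44, 0, 0, 0, 8.5]],
  ],
  gripper=0.3,
)

```text
clock: 0.6
eef_pos: [305.6, -284.9, 221.0]
eef_rot: [2.95, 1.566, 2.514]
wrist_force: [0.5, -0.2, -0.3]
finger_gap: 61.8
```

Call:
jog_arm(
  moves=[
    [[22, 44, 0, 0, 0, 8.5], [22, 44, 0, 0, 0, 8.5], [22, 44, 0, 0, 0, 8.5], [22, 44, 0, 0, 0, 0], [22, 44, 0, 0, 0, 0]],
  ],
)

```text
clock: 1.1
eef_pos: [414.6, -59.7, 221.0]
eef_rot: [2.991, 1.567, 3.011]
wrist_force: [1.4, -1.4, 0.4]
finger_gap: 61.2
```

Call:
jog_arm(
  moves=[
    [[22, 44, 0, 0, 0, 0], [22, 44, 0, 0, 0, 0], [22, 44, 0, 0, 0, 0], [22, 44, 0, 0, 0, 0], [22, 44, 0, 0, 0, 0]],
  ],
)

```text
clock: 1.6
eef_pos: [523.7, 165.4, 220.5]
eef_rot: [3.11, 1.566, 3.132]
wrist_force: [0.2, -1.2, -0.3]
finger_gap: 61.2
```

Call:
jog_arm(
  moves=[
    [[26, 41, 0, 0, 0, -1], [26, 41, 0, 0, 0, 0], [24, 40, 0, 0, 0, 0], [0, 0, 0, 0, 0, 0]],
  ],
)

```text
clock: 2.0
eef_pos: [600.9, 296.7, 216.5]
eef_rot: [-3.011, 1.562, -3.003]
wrist_force: [0.1, -0.5, -0.9]
finger_gap: 61.1
```

```bash
cat >> h.py <<'E'
def shot(n):
    s=manip.read_state(); P=manip.camera_params("wrist"); p,d=manip.camera("wrist")
    cv2.imwrite(f"pics/{n}.png",p); np.save(f"pics/{n}.npy",d); np.save(f"pics/{n}_P.npy",P,allow_pickle=True)
    R=cv2.Rodrigues(P['rvec'])[0]
    print(s['clock'],s['eef_pos'].round(1),s['eef_rot'].round(3),"gap",round(s['finger_gap'],1),"j",s['joints'].round(2),"F",s['wrist_force'].round(1),"cam",(-R.T@P['tvec']).round(1))
    return p,P,d
def fitc(img,u,v,r,f,z,P,thr=None):
    "world circle fitted to the outline of the blob at height z"
    u,v=int(u),int(v);y0,x0=max(v-r,0),max(u-r,0)
    h=cv2.cvtColor(img[y0:v+r,x0:u+r],cv2.COLOR_BGR2HSV).astype(int)
    m=f(h[...,0],h[...,1],h[...,2]).astype(np.uint8)
    c=max(cv2.findContours(m,cv2.RETR_EXTERNAL,cv2.CHAIN_APPROX_NONE)[0],key=cv2.contourArea)
    (cx,cy),a,_=cv2.fitEllipse(c); w=ray(P,cx+x0,cy+y0,z)
    return (round(cx+x0,1),round(cy+y0,1)),np.round(a,1),w.round(1)
E
python3 -c "
from h import *
p,P,d=shot('w1')"
```

```text
2.0 [600.9 296.7 216.5] [-3.011  1.562 -3.003] gap 61.1 j [0.4  0.59 1.13 0.   1.43 0.4 ] F [ 0.1 -0.5 -0.9] cam [600.6 370.3 376.3]
```

View pics/w1.png

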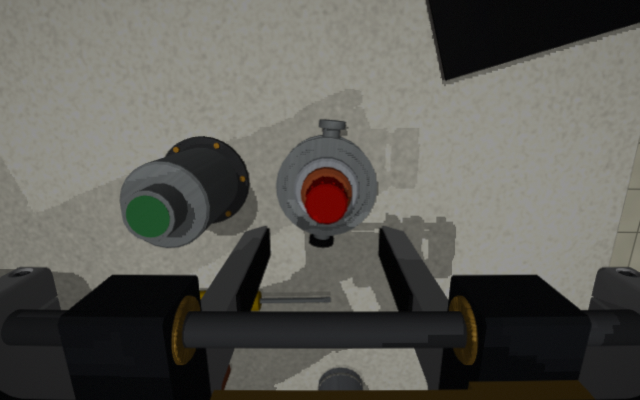

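```bash
python3 -c "
from h import *
p=cv2.imread('pics/w1.png');P=np.load('pics/w1_P.npy',allow_pickle=True).item()
print('cap',fitc(p,326,203,30,red,96,P))
print('shroud',fitc(p,148,216,32,green,130,P))
# base flange outline left/right/top
for u,v in((277,188),(378,188)): print(ray(P,u,v,36).round(1))
print(manip.read_state()['eef_rot'])
"
```

```text
cap ((325.8, 202.4), array([40.9, 42.6]), array([600.5, 289.4,  96. ]))
shroud ((147.3, 216.0), array([39.1, 45.3]), array([463.7, 286.9, 130. ]))
[550.2 286.9  36. ]
[653.8 288.   36. ]
[-2.96431     1.56217209 -2.95734639]
```

Call:
jog_arm(
  moves=[
    [[0, -8, -20, 0, 0, 0], [0, 0, -35, 0, 0, 0], [0, 0, -30, 0, 0, 0], [0, 0, -20, 0, 0, 0], [0, 0, 0, 0, 0, 0]],
  ],
)

```text
clock: 2.55
eef_pos: [598.5, 282.0, 109.7]
eef_rot: [-2.896, 1.563, -2.891]
wrist_force: [-0.4, -0.2, -0.5]
finger_gap: 60.7
```

Call:
jog_arm(
  moves=[
    [[2, 6, -12, 0, 0, 0], [0, 0, -12, 0, 0, 0], [0, 0, 0, 0, 0, 0], [0, 0, 0, 0, 0, 0]],
  ],
)

```text
clock: 2.95
eef_pos: [601.5, 287.6, 87.6]
eef_rot: [-3.011, 1.567, -3.007]
wrist_force: [-0.3, 0.6, 0.4]
finger_gap: 61.1
```

Call:
jog_arm(
  moves=[
    [[0, 1, -2, 0, 0, 0], [0, 0, 0, 0, 0, 0], [0, 0, 0, 0, 0, 0], [0, 0, 0, 0, 0, 0], [0, 0, 0, 0, 0, 0]],
  ],
  gripper=-1,
  squeeze=15,
)

```text
clock: 3.45
eef_pos: [602.1, 289.0, 87.4]
eef_rot: [2.855, 1.569, 2.859]
wrist_force: [0.3, -0.1, -0.6]
finger_gap: 36.2
```

Call:
jog_arm(
  moves=[
    [[0, 0, 10, 0, 0, 0], [0, 0, 15, 0, 0, 0], [0, 0, 20, 0, 0, 0], [0, 0, 40, 0, 0, 0], [0, 0, 20, 0, 0, 0]],
  ],
)

```text
clock: 3.95
eef_pos: [600.9, 288.4, 197.7]
eef_rot: [-2.974, 1.566, -2.97]
wrist_force: [-0.2, 0.3, 0.0]
finger_gap: 35.9
```

Call:
jog_arm(
  moves=[
    [[-12, -45, 0, 0, 0, 0], [-12, -45, 0, 0, 0, 0], [-12, -45, 0, 0, 0, 0], [-12, -45, 0, 0, 0, 0], [-12, -45, 0, 0, 0, 0]],
  ],
)

```text
clock: 4.45
eef_pos: [539.6, 61.6, 208.8]
eef_rot: [0.301, 1.561, 0.312]
wrist_force: [0.9, 0.6, -0.3]
finger_gap: 36.1
```

Call:
jog_arm(
  moves=[
    [[-12, -45, 0, 0, 0, 0], [-12, -45, 0, 0, 0, 0], [-12, -45, 0, 0, 0, 0], [-12, -45, 0, 0, 0, 0], [-12, -45, 0, 0, 0, 0]],
  ],
)

```text
clock: 4.95
eef_pos: [476.1, -172.0, 217.1]
eef_rot: [0.021, 1.552, 0.033]
wrist_force: [0.8, 0.1, -0.8]
finger_gap: 36.3
```

Call:
jog_arm(
  moves=[
    [[-10, -45, -10, 0, 0, 0], [-10, -45, -20, 0, 0, 0], [-7, -30, -20, 0, 0, 0], [0, 0, -20, 0, 0, 0], [0, 0, 0, 0, 0, 0]],
  ],
)

```text
clock: 5.45
eef_pos: [446.2, -301.8, 153.7]
eef_rot: [-0.221, 1.542, -0.215]
wrist_force: [-0.0, -0.3, -0.4]
finger_gap: 36.3
```

```bash
python3 -c "
from h import *
p,P,d=shot('w2')
print(ray(P,320,200,12))"
```

```text
5.45 [ 446.2 -301.8  153.7] [-0.221  1.542 -0.215] gap 36.3 j [-0.67  0.33  1.65  0.01  1.13 -0.68] F [-0.  -0.3 -0.4] cam [ 440.2 -227.4  313.2]
[ 445.57966216 -313.67028032   12.        ]
```

View pics/w2.png

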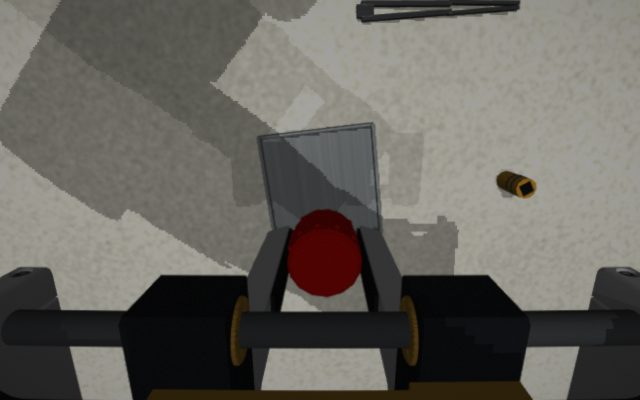

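The wrist view shows the cap held between the fingers (325,255) above the tray (320,180), and the holder upright at (525,187).

Call:
jog_arm(
  moves=[
    [[3, 5, -30, 0.3, 1.6, 0], [0, 0, -35, 0, 0, 0], [0, 0, -30, 0, 0, 0], [0, 0, -12, 0, 0, 0], [0, 0, 0, 0, 0, 0]],
  ],
)

```text
clock: 6.0
eef_pos: [455.1, -296.8, 56.0]
eef_rot: [-0.717, 1.554, -0.707]
wrist_force: [0.4, -0.2, -0.2]
finger_gap: 36.3
```

```bash
cat >> h.py <<'E'
def fix():
    "TCP, jaw direction and the turn that makes the tool plumb with jaws along x"
    from scipy.spatial.transform import Rotation as Ro
    s=manip.read_state(); A=Ro.from_euler('xyz',s['eef_rot']).as_matrix()
    z=A[:,2]; sg=1 if z[0]>0 else -1
    W=np.column_stack([[0,0,-1],np.cross([sg,0,0],[0,0,-1]),[sg,0,0]])
    print(s['clock'],"tcp",s['eef_pos'].round(1),"turn",np.rad2deg(Ro.from_matrix(W@A.T).as_rotvec()).round(2),"F",s['wrist_force'].round(1),"gap",round(s['finger_gap'],1))
E
python3 -c "
from h import *
fix()
p=cv2.imread('pics/w2.png');P=np.load('pics/w2_P.npy',allow_pickle=True).item()
print(fitc(p,528,187,10,dark,36,P), ray(P,528,187,36))"
```

```text
6.0 tcp [ 455.1 -296.8   56. ] turn [ 0.63  0.73 -0.58] F [ 0.4 -0.2 -0.2] gap 36.3
((526.1, 188.3), array([11. , 13.1]), array([ 622.1, -296.8,   36. ])) [ 623.59451035 -295.65682568   36.        ]
```

Call:
jog_arm(
  moves=[
    [[-5, 0, -10, 0.6, 0.7, -0.6], [0, 0, -10, 0, 0, 0], [0, 0, -3, 0, 0, 0], [0, 0, 0, 0, 0, 0], [0, 0, 0, 0, 0, 0]],
  ],
)

```text
clock: 6.5
eef_pos: [451.9, -297.9, 36.5]
eef_rot: [-0.643, 1.565, -0.644]
wrist_force: [0.5, 0.3, -0.7]
finger_gap: 36.5
```

Call:
jog_arm(
  moves=[
    [[-2, 0, -5, 0, 0, 0], [0, 0, -3, 0, 0, 0], [0, 0, 0, 0, 0, 0], [0, 0, 0, 0, 0, 0]],
  ],
)

```text
clock: 6.9
eef_pos: [449.9, -298.2, 28.4]
eef_rot: [-0.646, 1.564, -0.647]
wrist_force: [0.0, -0.4, -0.4]
finger_gap: 36.4
```

Call:
jog_arm(
  moves=[
    [[0, 0, -1, 0, 0, 0], [0, 0, 0, 0, 0, 0], [0, 0, 0, 0, 0, 0]],
  ],
  gripper=0.2,
)

```text
clock: 7.2
eef_pos: [450.1, -298.3, 27.5]
eef_rot: [-0.647, 1.563, -0.648]
wrist_force: [1.0, -1.1, -0.8]
finger_gap: 55.2
```

Call:
jog_arm(
  moves=[
    [[0, 0, 20, 0, 0, 0], [0, 0, 30, 0, 0, 0], [0, 0, 30, 0, 0, 0], [0, 0, 0, 0, 0, 0]],
  ],
)

```text
clock: 7.6
eef_pos: [449.6, -297.8, 109.8]
eef_rot: [-0.643, 1.565, -0.643]
wrist_force: [0.0, -0.7, 0.5]
finger_gap: 56.3
```

Call:
jog_arm(
  moves=[
    [[40, 0, 0, 0, 0, 0], [45, 0, 0, 0, 0, 0], [45, 0, 0, 0, 0, 0], [35, 0, 0, 0, 0, 0], [0, 0, 0, 0, 0, 0]],
  ],
)

```text
clock: 8.1
eef_pos: [619.1, -296.9, 107.7]
eef_rot: [-0.688, 1.566, -0.691]
wrist_force: [-1.3, 0.1, -0.3]
finger_gap: 56.4
```

```bash
python3 -c "
from h import *
p,P,d=shot('w3');fix()"
```

```text
8.1 [ 619.1 -296.9  107.7] [-0.688  1.566 -0.691] gap 56.4 j [-0.5   0.71  1.2  -0.    1.23 -0.5 ] F [-1.3  0.1 -0.3] cam [ 617.6 -223.   267.4]
8.15 tcp [ 617.5 -297.1  107.5] turn [0.16 0.15 0.18] F [ 0.6  0.3 -0.2] gap 56.4
```

View pics/w3.png

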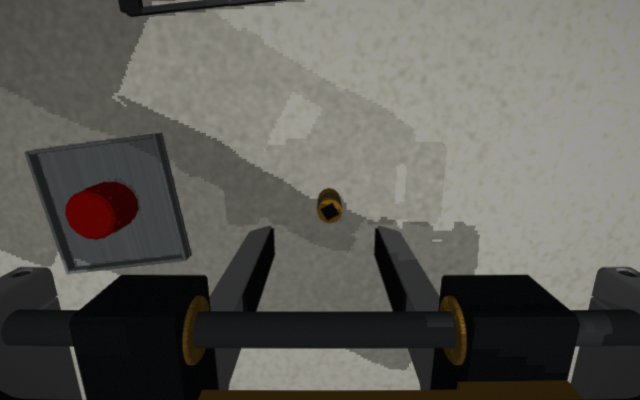

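The cap stands in the tray (95,210). The holder top with its chip is at (330,210).

```bash
python3 -c "
from h import *
p=cv2.imread('pics/w3.png');P=np.load('pics/w3_P.npy',allow_pickle=True).item()
print(ray(P,330,210,36),fitc(p,330,211,9,lambda h,s,v:v<45,36,P), fitc(p,330,204,25,lambda h,s,v:s>130,36,P))
o=ray(P,330,197,18); print(o)"
```

```text
[ 622.59392972 -295.89072809   36.        ] ((329.3, 211.3), array([14.7, 15.9]), array([ 622.1, -296.9,   36. ])) ((329.1, 206.1), array([22.9, 33.9]), array([ 621.9, -293. ,   36. ]))
[ 622.95886125 -291.25020409   18.        ]
```

Call:
jog_arm(
  moves=[
    [[5, 1, -20, 0.1, 0.1, 0.2], [0, 0, -30, 0, 0, 0], [0, 0, -20, 0, 0, 0], [0, 0, -5, 0, 0, 0], [0, 0, 0, 0, 0, 0]],
  ],
)

```text
clock: 8.65
eef_pos: [618.1, -296.8, 29.3]
eef_rot: [-2.841, 1.57, -2.842]
wrist_force: [-0.1, 0.4, 0.8]
finger_gap: 56.6
```

Call:
jog_arm(
  moves=[
    [[4, 1, -3, 0, 0, 0], [0, 0, 0, 0, 0, 0]],
  ],
)

```text
clock: 8.85
eef_pos: [622.3, -296.4, 28.2]
eef_rot: [-1.137, 1.569, -1.139]
wrist_force: [-0.8, 0.9, -0.1]
finger_gap: 56.6
```

Call:
jog_arm(
  moves=[
    [[0, 0, 0, 0, 0, 0], [0, 0, 0, 0, 0, 0], [0, 0, 0, 0, 0, 0], [0, 0, 0, 0, 0, 0], [0, 0, 0, 0, 0, 0]],
  ],
  gripper=-1,
  squeeze=15,
)

```text
clock: 9.35
eef_pos: [623.2, -296.8, 30.8]
eef_rot: [-0.679, 1.566, -0.681]
wrist_force: [-0.5, -0.1, 0.2]
finger_gap: 19.9
```

Call:
jog_arm(
  moves=[
    [[0, 0, 0, 0, 0, 0], [0, 0, 0, 0, 0, 0]],
  ],
)

```text
clock: 9.55
eef_pos: [623.3, -296.8, 30.8]
eef_rot: [-0.674, 1.566, -0.676]
wrist_force: [0.2, 0.5, 0.3]
finger_gap: 17.1
```

Call:
jog_arm(
  moves=[
    [[0, 0, 15, 0, 0, 0], [0, 0, 40, 0, 0, 0], [0, 0, 45, 0, 0, 0], [0, 10, 45, 0, 0, 0], [0, 40, 20, 0, 0, 0]],
  ],
)

```text
clock: 10.05
eef_pos: [619.9, -248.1, 200.9]
eef_rot: [-2.99, 1.569, -2.996]
wrist_force: [0.7, 1.1, -0.8]
finger_gap: 17.4
```

Call:
jog_arm(
  moves=[
    [[-2, 47, 0, 0, 0, 0], [-2, 47, 0, 0, 0, 0], [-2, 47, 0, 0, 0, 0], [-2, 47, 0, 0, 0, 0], [-2, 47, 0, 0, 0, 0]],
  ],
)

```text
clock: 10.55
eef_pos: [609.0, -6.9, 212.5]
eef_rot: [-0.331, 1.559, -0.342]
wrist_force: [1.1, 0.1, -0.8]
finger_gap: 17.8
```

Call:
jog_arm(
  moves=[
    [[-2, 47, 0, 0, 0, 0], [-2, 47, 0, 0, 0, 0], [-2, 47, 0, 0, 0, 0], [-2, 30, 0, 0, 0, 0], [0, 10, 0, 0, 0, 0]],
  ],
)

```text
clock: 11.05
eef_pos: [598.2, 185.8, 219.2]
eef_rot: [-0.146, 1.554, -0.152]
wrist_force: [0.4, -0.5, -1.6]
finger_gap: 17.3
```

```bash
python3 -c "
from h import *
fix()"
```

```text
11.05 tcp [598.2 185.8 219.2] turn [0.14 0.94 0.36] F [ 0.4 -0.5 -1.6] gap 17.3
```

Call:
jog_arm(
  moves=[
    [[2, 15, 0, 0.1, 0.9, 0.4], [0, 0, 0, 0, 0, 0], [0, 0, 0, 0, 0, 0]],
  ],
)

```text
clock: 11.35
eef_pos: [600.2, 201.0, 221.3]
eef_rot: [-0.293, 1.568, -0.291]
wrist_force: [0.2, 0.5, -0.5]
finger_gap: 17.8
```

```bash
python3 -c "
from h import *
p,P,d=shot('w4');fix()"
```

```text
11.35 [600.2 201.  221.3] [-0.293  1.568 -0.291] gap 17.8 j [ 0.27  0.49  1.27 -0.    1.38  0.26] F [ 0.2  0.5 -0.5] cam [598.6 274.5 381.3]
11.4 tcp [600.3 200.8 221.4] turn [ 0.03  0.14 -0.11] F [0.2 0.4 0.6] gap 17.2
```

View pics/w4.png

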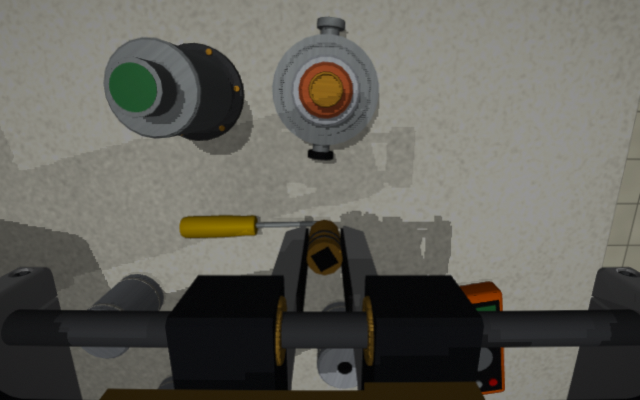

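The bare cold finger is at (326,91) with no cap on it, and the holder is held upright at (326,245).

```bash
python3 -c "
from h import *
p=cv2.imread('pics/w4.png');P=np.load('pics/w4_P.npy',allow_pickle=True).item()
h=cv2.cvtColor(p,cv2.COLOR_BGR2HSV);print(h[91,300:355:4].tolist())
print('brass',fitc(p,326,91,40,lambda h,s,v:(h>=13)&(h<35)&(s>120),80,P))
print('copper',fitc(p,326,91,40,lambda h,s,v:(h<35)&(s>100),62,P))
for z,l in((36,((274,88),(378,92))),(48,((293,90),(360,90)))): print([ray(P,*q,z).round(1) for q in l])
print('shroud',fitc(p,132,87,34,green,130,P))
print('holder',ray(P,326,259,221.4+5),ray(P,326,91,80))"
```

```text
[[9, 193, 99], [9, 193, 136], [12, 199, 114], [19, 203, 137], [19, 208, 135], [19, 208, 135], [19, 209, 134], [19, 208, 135], [19, 209, 134], [20, 207, 134], [19, 206, 125], [10, 197, 92], [9, 195, 135], [7, 116, 81]]
brass ((325.4, 89.1), array([33.9, 35.5]), array([600.5, 287.3,  80. ]))
copper ((325.3, 89.7), array([52.9, 55.5]), array([600.5, 287.6,  62. ]))
[array([551. , 290.1,  36. ]), array([651.9, 286.7,  36. ])]
[array([570.4, 287.8,  48. ]), array([633.1, 288. ,  48. ])]
shroud ((132.4, 87.0), array([44.8, 51.3]), array([463.6, 286.8, 130. ]))
holder [600.1546821  200.81309965 226.4       ] [601.01655362 285.78239909  80.        ]
```

Call:
jog_arm(
  moves=[
    [[0, 40, 0, 0, 0, 0], [0, 35, 0, 0, 0, 0], [0, 10, 0, 0, 0, 0], [0, 0, 0, 0, 0, 0], [0, 0, 0, 0, 0, 0]],
  ],
)

```text
clock: 11.9
eef_pos: [601.8, 281.0, 222.4]
eef_rot: [-0.375, 1.566, -0.381]
wrist_force: [-0.2, 0.3, -0.1]
finger_gap: 17.7
```

```bash
python3 -c "
from h import *
fix()"
```

```text
11.9 tcp [601.8 281.  222.4] turn [0.09 0.23 0.36] F [-0.2  0.3 -0.1] gap 17.7
```

Call:
jog_arm(
  moves=[
    [[-1, 7, -20, 0.1, 0.2, 0.4], [0, 0, -35, 0, 0, 0], [0, 0, -30, 0, 0, 0], [0, 0, -5, 0, 0, 0], [0, 0, 0, 0, 0, 0]],
  ],
)

```text
clock: 12.4
eef_pos: [602.7, 280.4, 132.7]
eef_rot: [0.154, 1.566, 0.148]
wrist_force: [-0.1, -0.7, 0.0]
finger_gap: 17.6
```

```bash
python3 -c "
from h import *
fix()"
```

```text
12.4 tcp [602.7 280.4 132.7] turn [-0.04  0.25  0.33] F [-0.1 -0.7  0. ] gap 17.6
```

Call:
jog_arm(
  moves=[
    [[-2, 7, -5, 0, 0.2, 0.3], [0, 0, -4, 0, 0, 0], [0, 0, 0, 0, 0, 0], [0, 0, 0, 0, 0, 0]],
  ],
)

```text
clock: 12.8
eef_pos: [602.2, 287.5, 127.8]
eef_rot: [0.438, 1.564, 0.437]
wrist_force: [0.2, 0.4, 0.1]
finger_gap: 17.8
```

Call:
jog_arm(
  moves=[
    [[-2, 1, -7, 0, 0.3, 0], [0, 0, -6, 0, 0, 0], [0, 0, 0, 0, 0, 0], [0, 0, 0, 0, 0, 0]],
  ],
)

```text
clock: 13.2
eef_pos: [600.2, 288.8, 114.3]
eef_rot: [1.241, 1.567, 1.24]
wrist_force: [0.5, 1.0, -1.8]
finger_gap: 17.2
```

Call:
jog_arm(
  moves=[
    [[0, -1, -3, 0, 0, 0], [0, 0, -3, 0, 0, 0], [0, 0, 0, 0, 0, 0]],
  ],
)

```text
clock: 13.5
eef_pos: [600.2, 287.6, 107.8]
eef_rot: [1.26, 1.568, 1.259]
wrist_force: [-1.0, 0.6, 0.2]
finger_gap: 17.6
```

Call:
jog_arm(
  moves=[
    [[0, 0, -1.5, 0, 0, 0], [0, 0, 0, 0, 0, 0]],
  ],
)

```text
clock: 13.7
eef_pos: [600.5, 287.8, 106.9]
eef_rot: [1.038, 1.567, 1.037]
wrist_force: [-0.7, 0.4, -0.5]
finger_gap: 17.8
```

Call:
jog_arm(
  moves=[
    [[0, 0, -1.5, 0, 0, 0], [0, 0, -0.5, 0, 0, 0]],
  ],
)

```text
clock: 13.9
eef_pos: [600.8, 288.0, 106.8]
eef_rot: [0.865, 1.565, 0.864]
wrist_force: [-1.1, -1.1, 0.8]
finger_gap: 17.5
```

Call:
jog_arm(
  moves=[
    [[0, 0, 0, 0, 0, 0], [0, 0, 0, 0, 0, 0], [0, 0, 0, 0, 0, 0]],
  ],
  gripper=0.1,
)

```text
clock: 14.2
eef_pos: [600.9, 288.0, 106.6]
eef_rot: [0.843, 1.565, 0.842]
wrist_force: [0.1, 1.2, -0.3]
finger_gap: 38.3
```

Call:
jog_arm(
  moves=[
    [[0, 0, 20, 0, 0, 0], [0, 0, 40, 0, 0, 0], [0, 0, 40, 0, 0, 0], [0, -20, 10, 0, 0, 0], [0, -40, 0, 0, 0, 0]],
  ],
)

```text
clock: 14.7
eef_pos: [599.0, 229.1, 217.6]
eef_rot: [1.553, 1.568, 1.557]
wrist_force: [0.4, 0.1, -0.7]
finger_gap: 51.7
```

Call:
jog_arm(
  moves=[
    [[0, -30, 0, 0, 0, 0], [0, 0, 0, 0, 0, 0], [0, 0, 0, 0, 0, 0]],
  ],
)

```text
clock: 15.0
eef_pos: [598.9, 193.2, 217.1]
eef_rot: [1.591, 1.568, 1.59]
wrist_force: [-0.1, 1.2, 0.6]
finger_gap: 51.6
```

```bash
python3 -c "
from h import *
p,P,d=shot('w5');fix()
p2,d2=manip.camera('scene');cv2.imwrite('pics/s5.png',np.vstack([cv2.resize(p[0:260,180:480],(600,520))[:300],cv2.resize(p2[200:350,350:550],(600,450))[:300]]))"
```

```text
15.0 [598.9 193.2 217.1] [1.591 1.568 1.59 ] gap 51.6 j [0.25 0.48 1.28 0.   1.37 0.25] F [-0.1  1.2  0.6] cam [597.9 266.3 377.2]
15.05 tcp [598.9 193.4 217. ] turn [-0.12 -0.01  0.  ] F [-0.1 -0.2 -0.4] gap 51.5
```

View pics/s5.png

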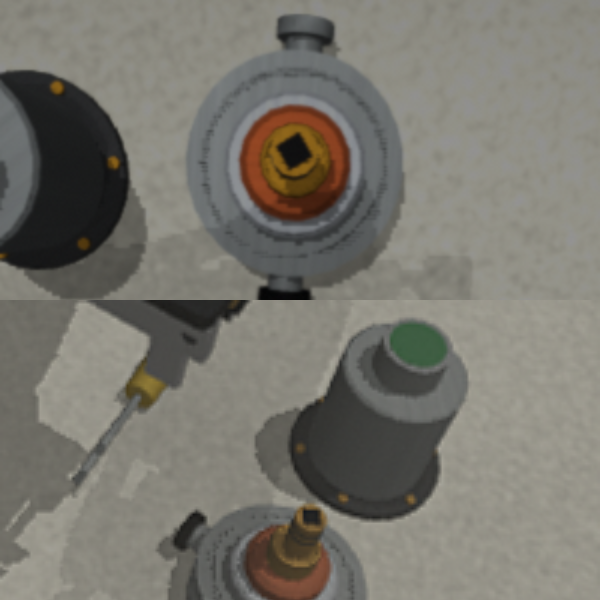

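The holder stands upright and centred in the socket (crop pixel (295,150)). Next I check its top height and the head centre, then go for the copper can.

```bash
cat >> h.py <<'E'
def dz(P,d,u,v):
    "world point from depth"
    K=np.array([[P['fx'],0,P['cx']],[0,P['fy'],P['cy']],[0,0,1]])
    q=cv2.undistortPoints(np.array([[[u,v]]],float),K,P['dist'])[0,0]
    z=np.median(d[int(v)-1:int(v)+2,int(u)-1:int(u)+2])
    return (cv2.Rodrigues(P['rvec'])[0].T@(np.array([q[0],q[1],1])*z-P['tvec'])).round(1)
E
python3 -c "
from h import *
p=cv2.imread('pics/w5.png');P=np.load('pics/w5_P.npy',allow_pickle=True).item();d=np.load('pics/w5.npy')
print(dz(P,d,327,75),fitc(p,327,75,12,lambda h,s,v:v<50,112,P))
print('copper',fitc(p,328,80,45,lambda h,s,v:(h<35)&(s>100),62,P))"
```

```text
[600.1 288.3 112.5] ((326.7, 75.1), array([13.4, 14.7]), array([599.9, 288.3, 112. ]))
copper ((327.0, 81.0), array([54. , 56.7]), array([600.5, 287.5,  62. ]))
```

Call:
jog_arm(
  moves=[
    [[-36, -40, 0, 0, 0, 0], [-36, -40, 0, 0, 0, 0], [-36, -40, 0, 0, 0, 0], [-34, -35, 0, 0, 0, 0], [0, 0, -20, 0, 0, 0]],
  ],
)

```text
clock: 15.6
eef_pos: [458.7, 46.4, 194.0]
eef_rot: [2.241, 1.569, 2.25]
wrist_force: [1.2, 0.8, -0.6]
finger_gap: 51.4
```

Call:
jog_arm(
  moves=[
    [[-2, -15, -40, 0, 0, 0], [0, 0, -20, 0, 0, 0], [0, 0, 0, 0, 0, 0], [0, 0, 0, 0, 0, 0]],
  ],
)

```text
clock: 16.0
eef_pos: [455.8, 32.5, 131.7]
eef_rot: [2.257, 1.568, 2.268]
wrist_force: [0.8, -0.1, 0.3]
finger_gap: 51.7
```

```bash
cat >> h.py <<'E'
def proj(P,X):
    K=np.array([[P['fx'],0,P['cx']],[0,P['fy'],P['cy']],[0,0,1]])
    return cv2.projectPoints(np.array([X],float),P['rvec'],P['tvec'],K,P['dist'])[0].ravel()
def dot(P,p,d,X,r=20,f=lambda h,s,v:v<55):
    u,v=proj(P,X); print("expected",u,v); c=fitc(p,u,v,r,f,X[2],P); print("dot",c,"depth",dz(P,d,*c[0]))
E
python3 -c "
from h import *
p,P,d=shot('w6');fix();dot(P,p,d,[456,31.5,57])"
```

```text
16.0 [455.8  32.5 131.7] [2.257 1.568 2.268] gap 51.7 j [-0.01  0.2   1.88  0.    1.06 -0.02] F [ 0.8 -0.1  0.3] cam [454.1 105.7 291.8]
16.05 tcp [455.8  32.6 131.8] turn [-0.11 -0.07 -0.63] F [ 0.1 -0.   0.3] gap 51.7
expected 325.89299183075934 212.02377144833778
dot ((324.8, 214.8), array([14.3, 15.2]), array([455.3,  29.4,  57. ])) depth [455.2  29.5  57.2]
```

Call:
jog_arm(
  moves=[
    [[0, -2.5, -20, 0, 0, -0.6], [0, 0, -30, 0, 0, 0], [0, 0, -25, 0, 0, 0], [0, 0, -5, 0, 0, 0], [0, 0, 0, 0, 0, 0]],
  ],
)

```text
clock: 16.55
eef_pos: [460.1, 32.1, 55.6]
eef_rot: [0.212, 1.561, 0.216]
wrist_force: [0.1, -0.1, -0.3]
finger_gap: 51.5
```

Call:
jog_arm(
  moves=[
    [[-5, -2, -6, 0, 0.5, 0], [0, 0, -5, 0, 0, 0], [0, 0, 0, 0, 0, 0]],
  ],
)

```text
clock: 16.85
eef_pos: [456.4, 30.2, 47.0]
eef_rot: [0.434, 1.566, 0.438]
wrist_force: [0.4, 0.1, 0.3]
finger_gap: 51.9
```

Call:
jog_arm(
  moves=[
    [[0, 0, 0, 0, 0, 0], [0, 0, 0, 0, 0, 0], [0, 0, 0, 0, 0, 0], [0, 0, 0, 0, 0, 0]],
  ],
  gripper=-1,
  squeeze=20,
)

```text
clock: 17.25
eef_pos: [457.0, 30.2, 48.0]
eef_rot: [0.321, 1.565, 0.325]
wrist_force: [0.4, 0.3, -1.0]
finger_gap: 39.7
```

```bash
python3 -c "
from h import *
fix()"
```

```text
17.25 tcp [457.   30.2  48. ] turn [-0.11  0.33 -0.25] F [ 0.4  0.3 -1. ] gap 39.7
```

Call:
jog_arm(
  moves=[
    [[0, 0, 15, 0, 0, 0], [0, 0, 40, 0, 0.3, -0.2], [0, 0, 45, 0, 0, 0], [0, 0, 45, 0, 0, 0], [0, 0, 0, 0, 0, 0]],
  ],
)

```text
clock: 17.75
eef_pos: [454.9, 30.2, 197.4]
eef_rot: [2.648, 1.567, 2.649]
wrist_force: [0.1, 0.7, -1.2]
finger_gap: 39.1
```

Call:
jog_arm(
  moves=[
    [[24, 42, 0, 0, 0, 0], [24, 42, 0, 0, 0, 0], [24, 42, 0, 0, 0, 0], [24, 42, 0, 0, 0, 0], [0, 0, 0, 0, 0, 0]],
  ],
)

```text
clock: 18.25
eef_pos: [553.0, 203.8, 194.9]
eef_rot: [2.801, 1.567, 2.797]
wrist_force: [-0.7, -0.9, -0.6]
finger_gap: 39.3
```

```bash
python3 -c "
from h import *
p,P,d=shot('w7');fix();t=manip.read_state()['eef_pos'];dot(P,p,d,t+[0,0,9])"
```

```text
18.25 [553.  203.8 194.9] [2.801 1.567 2.797] gap 39.3 j [0.29 0.41 1.44 0.   1.29 0.29] F [-0.7 -0.9 -0.6] cam [552.7 277.  354.9]
18.3 tcp [552.1 201.8 194.8] turn [-0.03 -0.24  0.25] F [-0.3 -0.6 -1. ] gap 39.6
expected 324.30130768897885 265.81189737984187
dot ((324.1, 263.7), array([21.6, 25.1]), array([552. , 203. , 203.8])) depth [552.  203.1 204.2]
```

Call:
jog_arm(
  moves=[
    [[20, 35, 0, 0, -0.2, 0.2], [18, 33, 0, 0, 0, 0], [10, 18, 0, 0, 0, 0], [0, 0, 0, 0, 0, 0], [0, 0, 0, 0, 0, 0]],
  ],
)

```text
clock: 18.8
eef_pos: [599.6, 285.6, 190.6]
eef_rot: [-2.73, 1.564, -2.734]
wrist_force: [-0.8, 0.2, -2.7]
finger_gap: 39.3
```

```bash
python3 -c "
from h import *
fix()"
```

```text
18.8 tcp [599.6 285.6 190.6] turn [ 0.16 -0.38  0.22] F [-0.8  0.2 -2.7] gap 39.3
```

Call:
jog_arm(
  moves=[
    [[1, 3, -10, 0.1, -0.4, 0.2], [0, 0, -10, 0, 0, 0], [0, 0, 0, 0, 0, 0], [0, 0, 0, 0, 0, 0]],
  ],
)

```text
clock: 19.2
eef_pos: [599.8, 285.2, 168.5]
eef_rot: [-1.68, 1.569, -1.683]
wrist_force: [-0.3, -0.6, -0.3]
finger_gap: 39.3
```

```bash
python3 -c "
from h import *
p,P,d=shot('w8');fix();t=manip.read_state()['eef_pos'];dot(P,p,d,t+[0,0,9])"
```

```text
19.2 [599.8 285.2 168.5] [-1.68   1.569 -1.683] gap 39.3 j [ 0.39  0.6   1.22 -0.    1.32  0.39] F [-0.3 -0.6 -0.3] cam [599.  359.  328.4]
19.25 tcp [599.8 285.2 168.4] turn [ 0.11 -0.02  0.17] F [ 0.6 -0.5 -1.6] gap 39.5
expected 326.0828464788378 262.23143485208107
dot ((324.1, 263.6), array([22. , 24.7]), array([598.8, 284.5, 177.4])) depth [598.8 284.5 177.6]
```

Call:
jog_arm(
  moves=[
    [[1.5, 3.5, -6, 0.1, 0, 0.2], [0, 0.5, -12, 0, 0, 0], [0, 0.5, -8, 0, 0, 0], [0, 0, 0, 0, 0, 0]],
  ],
)

```text
clock: 19.65
eef_pos: [601.4, 289.9, 140.4]
eef_rot: [1.536, 1.571, 1.537]
wrist_force: [0.6, -0.4, -2.1]
finger_gap: 39.0
```

Call:
jog_arm(
  moves=[
    [[-0.5, -1.5, -4, 0, 0, 0], [0, 0, -4, 0, 0, 0], [0, 0, 0, 0, 0, 0]],
  ],
)

```text
clock: 19.95
eef_pos: [600.8, 288.3, 131.5]
eef_rot: [3.096, 1.57, 3.097]
wrist_force: [-1.0, 1.5, -1.5]
finger_gap: 39.5
```

Call:
jog_arm(
  moves=[
    [[0, 0, -4, 0, 0, 0], [0, 0, -4, 0, 0, 0], [0, 0, -4, 0, 0, 0], [0, 0, 0, 0, 0, 0]],
  ],
)

```text
clock: 20.35
eef_pos: [600.9, 288.4, 118.8]
eef_rot: [0.68, 1.57, 0.681]
wrist_force: [0.5, -0.5, -0.7]
finger_gap: 39.4
```

Rim is at 71 mm, past the edge of the cold finger with no side force.

Call:
jog_arm(
  moves=[
    [[0, 0, -4, 0, 0, 0], [0, 0, -3, 0, 0, 0], [0, 0, 0, 0, 0, 0]],
  ],
)

```text
clock: 20.65
eef_pos: [601.0, 288.4, 111.2]
eef_rot: [0.66, 1.57, 0.661]
wrist_force: [-0.4, -0.1, -1.0]
finger_gap: 39.1
```

Call:
jog_arm(
  moves=[
    [[0, 0, -1.5, 0, 0, 0], [0, 0, -1, 0, 0, 0]],
  ],
)

```text
clock: 20.85
eef_pos: [601.2, 288.5, 109.7]
eef_rot: [0.468, 1.569, 0.468]
wrist_force: [-5.6, -2.1, 10.7]
finger_gap: 39.2
```

Call:
jog_arm(
  moves=[
    [[0, 0, 0, 0, 0, 0], [0, 0, 0, 0, 0, 0], [0, 0, 0, 0, 0, 0]],
  ],
  gripper=0.2,
)

```text
clock: 21.15
eef_pos: [601.5, 288.6, 110.4]
eef_rot: [0.456, 1.568, 0.456]
wrist_force: [-0.3, 0.3, 0.1]
finger_gap: 56.2
```

Call:
jog_arm(
  moves=[
    [[0, 0, 20, 0, 0, 0], [0, 0, 35, 0, 0, 0], [0, 0, 40, 0, 0, 0], [0, -10, 10, 0, 0, 0], [0, -30, 0, 0, 0, 0]],
  ],
)

```text
clock: 21.65
eef_pos: [600.0, 249.7, 217.3]
eef_rot: [1.214, 1.57, 1.218]
wrist_force: [0.9, -1.1, 0.1]
finger_gap: 56.5
```

Call:
jog_arm(
  moves=[
    [[0, -40, 0, 0, 0, 0], [0, 0, 0, 0, 0, 0], [0, 0, 0, 0, 0, 0]],
  ],
  gripper=0.65,
)

```text
clock: 21.95
eef_pos: [600.0, 205.3, 217.0]
eef_rot: [0.218, 1.57, 0.22]
wrist_force: [0.5, 0.7, -0.0]
finger_gap: 75.9
```

```bash
python3 -c "
from h import *
p,P,d=shot('w9');fix();dot(P,p,d,[600.5,288,119])
for o in((-15,0),(15,0),(0,-15),(0,15)): print(dz(P,d,*proj(P,[600.5+o[0],288+o[1],119])))"
```

```text
21.95 [600.  205.3 217. ] [0.218 1.57  0.22 ] gap 75.9 j [ 0.27  0.5   1.27 -0.    1.38  0.27] F [ 0.5  0.7 -0. ] cam [598.7 278.7 376.9]
22.0 tcp [600.1 205.3 216.9] turn [ 0.01  0.03 -0.12] F [-0.5 -0.6  0.2] gap 76.9
expected 326.2414961090863 91.81729752970793
dot ((325.6, 92.4), array([14.9, 15.7]), array([600.1, 287.6, 119. ])) depth [600.  287.6 119.3]
[585.5 288.  118.2]
[615.5 288.  119.3]
[600.5 273.  118.9]
[600.5 303.  119. ]
```

The copper shield is home: top at 119 mm, level, centred to about 0.5 mm. Next is the aluminium can A.

Call:
jog_arm(
  moves=[
    [[5, -42, 0, 0, 0, 0], [5, -42, 0, 0, 0, 0], [5, -42, 0, 0, 0, 0], [5, -42, 0, 0, 0, 0], [3, -20, -20, 0, 0, 0]],
  ],
)

```text
clock: 22.5
eef_pos: [623.6, 18.3, 196.6]
eef_rot: [0.118, 1.568, 0.131]
wrist_force: [1.1, 0.3, -0.3]
finger_gap: 77.3
```

Call:
jog_arm(
  moves=[
    [[0, -5, -25, 0, 0, 0], [0, 0, -10, 0, 0, 0], [0, 0, 0, 0, 0, 0], [0, 0, 0, 0, 0, 0]],
  ],
)

```text
clock: 22.9
eef_pos: [623.6, 13.4, 157.7]
eef_rot: [2.797, 1.569, 2.809]
wrist_force: [-0.1, 0.6, 0.4]
finger_gap: 77.6
```

```bash
python3 -c "
from h import *
p,P,d=shot('w10');fix();dot(P,p,d,[623.3,8.1,80])"
```

```text
22.9 [623.6  13.4 157.7] [2.797 1.569 2.809] gap 77.6 j [-0.04  0.52  1.37  0.    1.25 -0.05] F [-0.1  0.6  0.4] cam [621.8  86.8 317.7]
22.95 tcp [623.6  13.5 157.9] turn [-0.03 -0.07 -0.7 ] F [ 0.3  0.5 -0.2] gap 77.1
expected 325.1661989451849 216.18758540030234
dot ((323.0, 219.8), array([19.1, 20.1]), array([621.7,   5.3,  80. ])) depth [621.7   5.4  80.2]
```

View pics/w10.png

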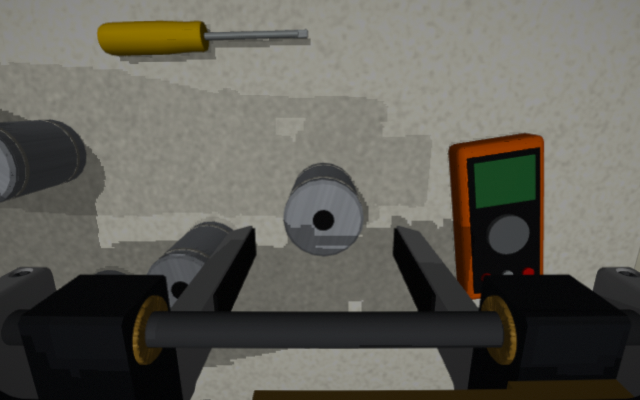

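The target can is at (323,220) with the dot centred between the fingers. The multimeter on the right and can B at the left (180,290) are clear.

Call:
jog_arm(
  moves=[
    [[-2, -7, -10, 0, 0, -0.7], [0, 0, -20, 0, 0, 0], [0, 0, -10, 0, 0, 0], [0, 0, 0, 0, 0, 0]],
  ],
)

```text
clock: 23.35
eef_pos: [622.2, 7.2, 118.4]
eef_rot: [0.097, 1.568, 0.097]
wrist_force: [0.3, 0.1, 0.1]
finger_gap: 77.6
```

Call:
jog_arm(
  moves=[
    [[0, -1, -15, 0, 0, 0], [0, 0, -25, 0, 0, 0], [0, 0, -14, 0, 0, 0], [0, 0, 0, 0, 0, 0]],
  ],
)

```text
clock: 23.75
eef_pos: [622.8, 5.9, 62.8]
eef_rot: [0.026, 1.565, 0.026]
wrist_force: [0.0, 0.3, -0.3]
finger_gap: 77.7
```

Call:
jog_arm(
  moves=[
    [[0, 0, 0, 0, 0.3, 0], [0, 0, 0, 0, 0, 0], [0, 0, 0, 0, 0, 0], [0, 0, 0, 0, 0, 0], [0, 0, 0, 0, 0, 0]],
  ],
  gripper=-1,
  squeeze=20,
)

```text
clock: 24.25
eef_pos: [623.9, 5.9, 65.4]
eef_rot: [0.003, 1.568, 0.003]
wrist_force: [-0.2, -0.2, -1.1]
finger_gap: 60.5
```

Call:
jog_arm(
  moves=[
    [[0, 0, 0, 0, 0, 0], [0, 0, 0, 0, 0, 0]],
  ],
)

```text
clock: 24.45
eef_pos: [624.0, 5.9, 65.7]
eef_rot: [0.005, 1.567, 0.005]
wrist_force: [0.7, 0.8, -0.8]
finger_gap: 60.7
```

```bash
python3 -c "
from h import *
fix()"
```

```text
24.45 tcp [624.    5.9  65.7] turn [-0.    0.21 -0.02] F [ 0.7  0.8 -0.8] gap 60.7
```

Call:
jog_arm(
  moves=[
    [[0, 0, 15, 0, 0.2, 0], [0, 0, 40, 0, 0, 0], [0, 0, 45, 0, 0, 0], [0, 0, 45, 0, 0, 0], [0, 0, 10, 0, 0, 0]],
  ],
)

```text
clock: 24.95
eef_pos: [621.5, 6.0, 223.6]
eef_rot: [3.099, 1.565, 3.1]
wrist_force: [0.9, -0.0, -0.4]
finger_gap: 60.6
```

Call:
jog_arm(
  moves=[
    [[-4, 45, 0, 0, 0, 0], [-4, 45, 0, 0, 0, 0], [-4, 45, 0, 0, 0, 0], [-4, 45, 0, 0, 0, 0], [-2, 20, 0, 0, 0, 0]],
  ],
)

```text
clock: 25.45
eef_pos: [602.3, 209.3, 223.4]
eef_rot: [-3.033, 1.566, -3.039]
wrist_force: [0.4, -1.2, -0.7]
finger_gap: 60.4
```

Call:
jog_arm(
  moves=[
    [[0, 0, 0, 0, 0, 0], [0, 0, 0, 0, 0, 0]],
  ],
)

```text
clock: 25.65
eef_pos: [601.3, 211.9, 221.6]
eef_rot: [-2.994, 1.564, -2.996]
wrist_force: [-0.5, -0.4, -1.7]
finger_gap: 60.8
```

```bash
python3 -c "
from h import *
p,P,d=shot('w11');fix();t=manip.read_state()['eef_pos'];dot(P,p,d,t+[0,0,14.3])"
```

```text
25.65 [601.3 211.9 221.6] [-2.994  1.564 -2.996] gap 60.8 j [0.28 0.5  1.24 0.   1.4  0.28] F [-0.5 -0.4 -1.7] cam [601.4 285.5 381.5]
25.7 tcp [601.3 211.6 221.5] turn [ 0.05 -0.38  0.15] F [ 0.2 -0.2 -1.7] gap 60.4
expected 326.08731672313456 267.9318779235515
dot ((324.3, 270.3), array([30.9, 33.6]), array([600.5, 210.4, 235.8])) depth [600.5 211.4 237.9]
```

Call:
jog_arm(
  moves=[
    [[0, 35, 0, 0, -0.4, 0.1], [0, 30, 0, 0, 0, 0], [0, 8, 0, 0, 0, 0], [0, 0, 0, 0, 0, 0], [0, 0, 0, 0, 0, 0]],
  ],
)

```text
clock: 26.2
eef_pos: [603.3, 279.4, 220.5]
eef_rot: [-1.774, 1.568, -1.782]
wrist_force: [-0.7, 0.1, -1.8]
finger_gap: 60.7
```

```bash
python3 -c "
from h import *
p,P,d=shot('w12');fix();t=manip.read_state()['eef_pos'];dot(P,p,d,t+[0,0,15.3])"
```

```text
26.2 [603.3 279.4 220.5] [-1.774  1.568 -1.782] gap 60.7 j [ 0.38  0.57  1.15 -0.    1.42  0.39] F [-0.7  0.1 -1.8] cam [602.9 353.3 380.3]
26.25 tcp [603.3 279.3 220.6] turn [ 0.14 -0.03  0.52] F [ 0.1 -0.7 -0.8] gap 60.5
expected 326.3143169777553 268.81775287822785
dot ((324.2, 270.2), array([31. , 33.8]), array([602.3, 278.5, 235.9])) depth [602.4 279.1 236.9]
```

Call:
jog_arm(
  moves=[
    [[-2, 9, -5, 0.1, 0, 0.5], [0, 0, -8, 0, 0, 0], [0, 0, -6, 0, 0, 0], [0, 0, 0, 0, 0, 0], [0, 0, 0, 0, 0, 0]],
  ],
)

```text
clock: 26.75
eef_pos: [601.6, 286.2, 199.5]
eef_rot: [-2.418, 1.569, -2.42]
wrist_force: [-0.2, -0.3, -0.7]
finger_gap: 60.4
```

Call:
jog_arm(
  moves=[
    [[-0.5, 2, -8, 0, 0, 0], [0, 0.5, -12, 0, 0, 0], [0, 0, -12, 0, 0, 0], [0, 0, -6, 0, 0, 0], [0, 0, 0, 0, 0, 0]],
  ],
)

```text
clock: 27.25
eef_pos: [600.7, 288.7, 157.5]
eef_rot: [-2.514, 1.568, -2.517]
wrist_force: [0.2, -0.1, -1.8]
finger_gap: 60.5
```

Rim is at 92 mm, the second stage is at 62, and the seat is at 48 (TCP 113.7).

Call:
jog_arm(
  moves=[
    [[0.5, 0, -8, 0, 0, 0], [0, 0, -8, 0, 0, 0], [0, 0, -5, 0, 0, 0], [0, 0, 0, 0, 0, 0]],
  ],
)

```text
clock: 27.65
eef_pos: [601.3, 288.7, 134.7]
eef_rot: [-2.491, 1.568, -2.493]
wrist_force: [-0.1, -0.6, -0.4]
finger_gap: 60.3
```

```bash
python3 -c "
from h import *
fix()"
```

```text
27.65 tcp [601.3 288.7 134.7] turn [ 0.08 -0.11  0.13] F [-0.1 -0.6 -0.4] gap 60.3
```

Call:
jog_arm(
  moves=[
    [[0, -0.3, -4, 0, 0, 0], [0, 0, -4, 0, 0, 0], [0, 0, -4, 0, 0, 0], [0, 0, -4, 0, 0, 0], [0, 0, 0, 0, 0, 0]],
  ],
)

```text
clock: 28.15
eef_pos: [601.5, 288.4, 117.8]
eef_rot: [-2.347, 1.569, -2.349]
wrist_force: [-0.2, -0.4, -1.4]
finger_gap: 60.7
```

Call:
jog_arm(
  moves=[
    [[0, 0, -2, 0, 0, 0], [0, 0, -1, 0, 0, 0], [0, 0, 0, 0, 0, 0]],
  ],
)

```text
clock: 28.45
eef_pos: [601.6, 288.5, 114.8]
eef_rot: [-2.253, 1.57, -2.255]
wrist_force: [0.2, -0.8, -0.8]
finger_gap: 60.7
```

Call:
jog_arm(
  moves=[
    [[0, 0, -1, 0, 0, 0], [0, 0, -1, 0, 0, 0]],
  ],
)

```text
clock: 28.65
eef_pos: [601.8, 288.5, 113.0]
eef_rot: [-1.834, 1.57, -1.837]
wrist_force: [-0.0, -0.9, -0.8]
finger_gap: 60.6
```

Call:
jog_arm(
  moves=[
    [[0, 0, -1, 0, 0, 0], [0, 0, -0.5, 0, 0, 0]],
  ],
)

```text
clock: 28.85
eef_pos: [601.9, 288.6, 112.0]
eef_rot: [-0.945, 1.57, -0.947]
wrist_force: [-3.4, -0.9, 6.3]
finger_gap: 60.4
```

Contact at the expected height. Release, rise and check.

Call:
jog_arm(
  moves=[
    [[0, 0, 0, 0, 0, 0], [0, 0, 0, 0, 0, 0], [0, 0, 0, 0, 0, 0]],
  ],
  gripper=0.6,
)

```text
clock: 29.15
eef_pos: [602.0, 288.7, 112.3]
eef_rot: [-0.11, 1.57, -0.113]
wrist_force: [-0.1, 0.5, 0.4]
finger_gap: 75.4
```

Call:
jog_arm(
  moves=[
    [[0, 0, 20, 0, 0, 0], [0, 0, 35, 0, 0, 0], [0, 0, 40, 0, 0, 0], [0, -10, 20, 0, 0, 0], [0, -40, 0, 0, 0, 0]],
  ],
)

```text
clock: 29.65
eef_pos: [600.4, 240.5, 229.5]
eef_rot: [-2.547, 1.569, -2.546]
wrist_force: [1.1, -0.1, -0.1]
finger_gap: 75.1
```

Call:
jog_arm(
  moves=[
    [[-20, -40, 0, 0, 0, 0], [-20, 0, 0, 0, 0, 0], [0, 0, 0, 0, 0, 0], [0, 0, 0, 0, 0, 0]],
  ],
)

```text
clock: 30.05
eef_pos: [560.1, 195.5, 230.9]
eef_rot: [-0.52, 1.569, -0.522]
wrist_force: [-0.4, -0.1, -0.0]
finger_gap: 75.1
```

```bash
python3 -c "
from h import *
p,P,d=shot('w13');fix();dot(P,p,d,[600.5,288,128])
for o in((-22,0),(22,0),(0,-22),(0,22)): print(dz(P,d,*proj(P,[600.5+o[0],288+o[1],128])))
dot(P,p,d,[463.8,287,130],34,green)"
```

```text
30.05 [560.1 195.5 230.9] [-0.52   1.569 -0.522] gap 75.1 j [ 0.27  0.39  1.38 -0.    1.37  0.28] F [-0.4 -0.1 -0. ] cam [558.9 269.1 390.8]
30.1 tcp [560.2 195.7 230.8] turn [0.05 0.08 0.08] F [-0.2 -0.1  0.9] gap 75.4
expected 380.11432737117946 78.020183918437
dot ((380.2, 78.3), array([20. , 21.4]), array([600.6, 287.8, 128. ])) depth [600.6 287.8 127.9]
[578.5 288.  128. ]
[622.5 288.  128.2]
[600.6 266.  127.5]
[600.5 310.  128.2]
expected 192.82377700264215 79.8073258717312
dot ((192.6, 80.1), array([44.2, 49.1]), array([463.6, 286.8, 130. ])) depth [463.7 286.8 130.2]
```

View pics/w13.png

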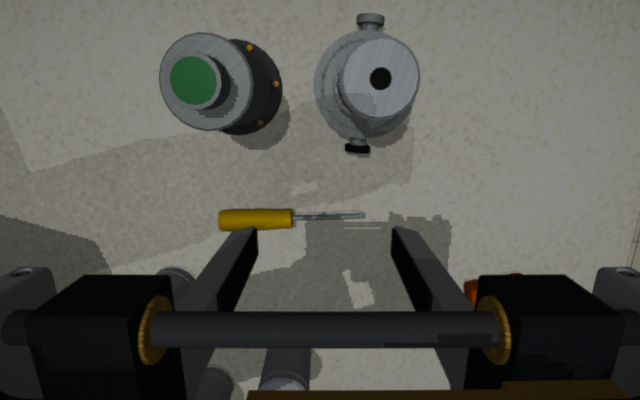

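The aluminium shield is home (128 mm, level, dot at (380,78)). The shroud window is at (192,80). I go above it now.

Call:
jog_arm(
  moves=[
    [[-30, 28, 0, 0, 0, 0], [-35, 33, 0, 0, 0, 0], [-24, 23, 0, 0, 0, 0], [-5, 5, 0, 0, 0, 0], [0, 0, 0, 0, 0, 0]],
  ],
  gripper=0.4,
)

```text
clock: 30.6
eef_pos: [465.6, 289.3, 229.2]
eef_rot: [-1.338, 1.569, -1.339]
wrist_force: [-0.5, 1.2, 0.5]
finger_gap: 65.6
```

```bash
python3 -c "
from h import *
fix()"
```

```text
30.6 tcp [465.6 289.3 229.2] turn [0.08 0.02 0.03] F [-0.5  1.2  0.5] gap 65.6
```

Call:
jog_arm(
  moves=[
    [[-2, -2, -25, 0, 0, 0], [0, 0, -35, 0, 0, 0], [0, 0, -20, 0, 0, 0], [0, 0, 0, 0, 0, 0], [0, 0, 0, 0, 0, 0]],
  ],
)

```text
clock: 31.1
eef_pos: [468.8, 285.5, 147.1]
eef_rot: [-0.4, 1.568, -0.402]
wrist_force: [-0.0, 0.2, 0.3]
finger_gap: 65.8
```

```bash
python3 -c "
from h import *
p,P,d=shot('w14');fix();dot(P,p,d,[463.6,286.8,130],38,green)"
```

```text
31.1 [468.8 285.5 147.1] [-0.4    1.568 -0.402] gap 65.8 j [ 0.48  0.37  1.61 -0.    1.15  0.48] F [-0.   0.2  0.3] cam [467.5 359.1 307. ]
31.15 tcp [468.7 285.5 147.2] turn [0.06 0.15 0.13] F [ 0.3  0.1 -0. ] gap 65.7
expected 316.42676496838305 239.19660586451897
dot ((316.4, 239.1), array([56.6, 60.7]), array([463.6, 286.9, 130. ])) depth [463.6 287.1 130.6]
```

Call:
jog_arm(
  moves=[
    [[-5, 1.5, -10, 0, 0.1, 0.1], [0, 0, -9, 0, 0, 0], [0, 0, 0, 0, 0, 0], [0, 0, 0, 0, 0, 0]],
  ],
)

```text
clock: 31.55
eef_pos: [464.7, 287.3, 129.1]
eef_rot: [0.165, 1.567, 0.164]
wrist_force: [-0.7, 0.6, 0.1]
finger_gap: 65.9
```

Call:
jog_arm(
  moves=[
    [[-1, -0.4, -4.5, 0, 0.2, 0], [0, 0, 0, 0, 0, 0], [0, 0, 0, 0, 0, 0]],
  ],
)

```text
clock: 31.85
eef_pos: [463.8, 287.1, 124.8]
eef_rot: [0.753, 1.569, 0.752]
wrist_force: [-0.8, -0.2, -0.4]
finger_gap: 65.9
```

Call:
jog_arm(
  moves=[
    [[0, 0, 0, 0, 0, 0], [0, 0, 0, 0, 0, 0], [0, 0, 0, 0, 0, 0], [0, 0, 0, 0, 0, 0], [0, 0, 0, 0, 0, 0]],
  ],
  gripper=-1,
  squeeze=50,
)

```text
clock: 32.35
eef_pos: [464.2, 287.1, 125.1]
eef_rot: [0.601, 1.568, 0.601]
wrist_force: [1.6, 0.0, -1.1]
finger_gap: 41.2
```

```bash
python3 -c "
from h import *
fix()"
```

```text
32.35 tcp [464.2 287.1 125.1] turn [-0.08  0.12  0.03] F [ 1.6  0.  -1.1] gap 41.2
```

Call:
jog_arm(
  moves=[
    [[0, 0, 10, 0, 0, 0], [0, 0, 30, 0, 0, 0], [0, 0, 40, 0, 0, 0], [0, 0, 40, 0, 0, 0], [0, 0, 30, 0, 0, 0]],
  ],
)

```text
clock: 32.85
eef_pos: [459.9, 285.0, 275.4]
eef_rot: [-2.692, 1.558, -2.692]
wrist_force: [0.9, 0.4, -6.8]
finger_gap: 41.4
```

```bash
python3 -c "
from h import *
p,P,d=shot('w15');fix();t=manip.read_state()['eef_pos'];dot(P,p,d,t+[0,0,5],38,green)"
```

```text
32.85 [459.9 285.  275.4] [-2.692  1.558 -2.692] gap 41.4 j [0.49 0.25 1.46 0.   1.44 0.49] F [ 0.9  0.4 -6.8] cam [460.7 359.4 434.9]
32.9 tcp [460.9 285.5 280.3] turn [ 0.15 -0.35  0.03] F [0.  0.9 0.9] gap 41.5
expected 327.9690004045253 262.2612694429739
dot ((323.9, 259.1), array([62.8, 68.5]), array([458.9, 287.2, 285.3])) depth [458.9 284.9 280.6]
```

Call:
jog_arm(
  moves=[
    [[25, 0, 0, 0.1, -0.3, 0], [35, 0, 0, 0, 0, 0], [35, 0, 0, 0, 0, 0], [30, 0, 0, 0, 0, 0], [8, 0, 0, 0, 0, 0]],
  ],
)

```text
clock: 33.4
eef_pos: [596.3, 285.3, 279.7]
eef_rot: [-2.768, 1.569, -2.766]
wrist_force: [-1.0, -0.1, -6.5]
finger_gap: 41.1
```

Call:
jog_arm(
  moves=[
    [[0, 0, 0, 0, 0, 0], [0, 0, 0, 0, 0, 0], [0, 0, 0, 0, 0, 0]],
  ],
)

```text
clock: 33.7
eef_pos: [595.2, 285.2, 276.9]
eef_rot: [-2.796, 1.564, -2.794]
wrist_force: [0.1, 0.9, -5.8]
finger_gap: 41.4
```

```bash
python3 -c "
from h import *
p,P,d=shot('w16');fix();t=manip.read_state()['eef_pos'];dot(P,p,d,t+[0,0,5],38,green)"
```

```text
33.7 [595.2 285.2 276.9] [-2.796  1.564 -2.794] gap 41.4 j [0.39 0.53 1.08 0.   1.54 0.39] F [ 0.1  0.9 -5.8] cam [595.1 359.  436.7]
33.75 tcp [595.1 285.2 277.1] turn [ 0.14 -0.38 -0.09] F [-0.4  0.5 -5.9] gap 41.3
expected 325.8801332589065 258.7200644955455
dot ((324.0, 259.0), array([62.6, 68.4]), array([594.2, 285.1, 282.1])) depth [594.2 285.2 282.3]
```

Call:
jog_arm(
  moves=[
    [[6, 2.5, -3, 0.1, -0.4, 0], [0, 0, -5, 0, 0, 0], [0, 0, -5, 0, 0, 0], [0, 0, 0, 0, 0, 0], [0, 0, 0, 0, 0, 0]],
  ],
)

```text
clock: 34.25
eef_pos: [600.3, 288.6, 263.8]
eef_rot: [-0.032, 1.569, -0.029]
wrist_force: [-0.5, 1.5, -5.5]
finger_gap: 40.9
```

```bash
python3 -c "
from h import *
fix()"
```

```text
34.25 tcp [600.3 288.6 263.8] turn [ 0.    0.1  -0.16] F [-0.5  1.5 -5.5] gap 40.9
```

Call:
jog_arm(
  moves=[
    [[1, -0.5, -5, 0, 0.1, -0.1], [0, 0, -8, 0, 0, 0], [0, 0, -8, 0, 0, 0], [0, 0, -4, 0, 0, 0], [0, 0, 0, 0, 0, 0]],
  ],
)

```text
clock: 34.75
eef_pos: [601.2, 287.8, 236.1]
eef_rot: [-2.764, 1.57, -2.763]
wrist_force: [0.2, 0.3, -6.2]
finger_gap: 41.1
```

```bash
python3 -c "
from h import *
fix()"
```

```text
34.75 tcp [601.2 287.8 236.1] turn [ 0.02 -0.05 -0.05] F [ 0.2  0.3 -6.2] gap 41.1
```

Plumb and centred, with the flange at 111 mm. Continuing down.

Call:
jog_arm(
  moves=[
    [[0.2, 0, -8, 0, 0, 0], [0, 0, -10, 0, 0, 0], [0, 0, -10, 0, 0, 0], [0, 0, -6, 0, 0, 0], [0, 0, 0, 0, 0, 0]],
  ],
)

```text
clock: 35.25
eef_pos: [601.1, 287.8, 198.5]
eef_rot: [-2.759, 1.569, -2.758]
wrist_force: [-0.6, -0.3, -6.7]
finger_gap: 41.2
```

```bash
python3 -c "
from h import *
fix()"
```

```text
35.25 tcp [601.1 287.8 198.5] turn [ 0.04 -0.09 -0.05] F [-0.6 -0.3 -6.7] gap 41.2
```

Call:
jog_arm(
  moves=[
    [[0.2, 0, -7, 0, 0, 0], [0, 0, -7, 0, 0, 0], [0, 0, -5, 0, 0, 0], [0, 0, -4, 0, 0, 0], [0, 0, 0, 0, 0, 0]],
  ],
)

```text
clock: 35.75
eef_pos: [601.5, 287.8, 173.8]
eef_rot: [-2.732, 1.57, -2.731]
wrist_force: [0.3, 1.0, -5.9]
finger_gap: 41.4
```

Call:
jog_arm(
  moves=[
    [[0, 0, -4, 0, 0, 0], [0, 0, -4, 0, 0, 0], [0, 0, -3, 0, 0, 0], [0, 0, 0, 0, 0, 0]],
  ],
)

```text
clock: 36.15
eef_pos: [601.7, 287.9, 162.2]
eef_rot: [-2.79, 1.57, -2.789]
wrist_force: [-0.8, -0.1, -5.7]
finger_gap: 41.6
```

Call:
jog_arm(
  moves=[
    [[0, 0, -1, 0, 0, 0], [0, 0, -1, 0, 0, 0]],
  ],
)

```text
clock: 36.35
eef_pos: [601.9, 287.9, 161.0]
eef_rot: [0.207, 1.57, 0.208]
wrist_force: [-1.3, -1.7, 3.3]
finger_gap: 41.1
```

Contact at 161.0, where 161.1 was expected. Release and withdraw.

Call:
jog_arm(
  moves=[
    [[0, 0, 0, 0, 0, 0], [0, 0, 0, 0, 0, 0], [0, 0, 0, 0, 0, 0]],
  ],
  gripper=0.4,
)

```text
clock: 36.65
eef_pos: [602.8, 288.3, 163.2]
eef_rot: [0.379, 1.566, 0.38]
wrist_force: [0.5, -0.3, 0.8]
finger_gap: 61.8
```

Call:
jog_arm(
  moves=[
    [[0, 0, 15, 0, 0, 0], [0, 0, 35, 0, 0, 0], [0, 0, 35, 0, 0, 0], [0, -40, 0, 0, 0, 0], [0, -45, 0, 0, 0, 0]],
  ],
)

```text
clock: 37.15
eef_pos: [601.9, 205.7, 256.4]
eef_rot: [0.383, 1.562, 0.39]
wrist_force: [1.2, -1.2, -0.1]
finger_gap: 65.9
```

Call:
jog_arm(
  moves=[
    [[0, 0, 0, 0, 0, 0], [0, 0, 0, 0, 0, 0], [0, 0, 0, 0, 0, 0]],
  ],
)

```text
clock: 37.45
eef_pos: [602.7, 201.9, 261.5]
eef_rot: [0.311, 1.556, 0.314]
wrist_force: [-0.4, 0.2, 0.5]
finger_gap: 65.4
```

```bash
python3 -c "
from h import *
p,P,d=shot('w17');fix();dot(P,p,d,[600.5,287.8,166],42,green)
for o in((-31,0),(31,0),(0,31)): print(dz(P,d,*proj(P,[600.5+o[0],287.8+o[1],140])))
s,_=manip.camera('scene');t,_=manip.camera('top');cv2.imwrite('pics/end.png',np.hstack([cv2.resize(s[100:340,180:520],(425,300)),cv2.resize(t[90:330,150:510],(375,300))[:, :375]]))"
```

```text
37.45 [602.7 201.9 261.5] [0.311 1.556 0.314] gap 65.4 j [0.27 0.46 1.21 0.   1.45 0.26] F [-0.4  0.2  0.5] cam [599.3 274.6 421.7]
37.5 tcp [602.7 202.2 261.3] turn [-0.26  0.78 -0.17] F [-0.7 -0.4  0.9] gap 65.8
expected 320.81197699871865 87.60848772551697
dot ((321.4, 88.1), array([46.2, 48.6]), array([600.9, 287.5, 166. ])) depth [600.9 287.5 166. ]
[569.5 287.8 139.8]
[631.5 287.8 139.9]
[600.5 318.8 139.8]
```

View pics/end.png

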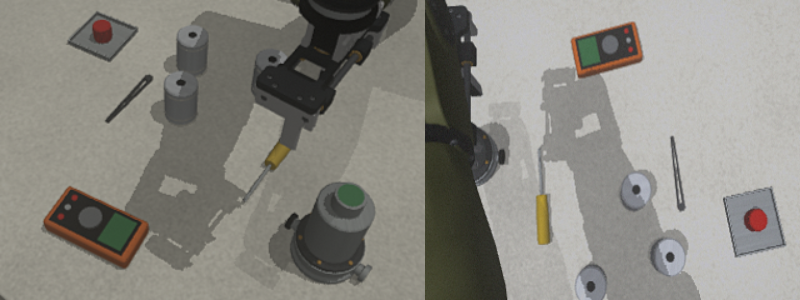

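The shroud stands fully home on the head: window top at 166 mm, shoulder at 139.8 mm and level, centre within 0.5 mm. The red cap is in the tray at (103,33), the bystanders lie where they were, and the gripper is clear.

```bash
python3 -c "
from cell import manip
print(manip.sign_off())"
```

```text
the job is handed in; nothing more can be done
None
```

The cryostat is closed up and the job is handed in, at about 37.5 s of the 120 s allowed. No verdict was reported back.

- **Parts:** The red dust cap is in the parts tray. The sample holder, the copper shield, the aluminium shield (the one that started farthest out, 623 mm from the base) and the steel shroud were each lowered onto the cold head in that order and released.
- **Seat heights:** After each release the camera depth put the part tops at 112.5, 119.3, 127.9 and 166.0 mm, against 112, 119, 128 and 166 mm expected. The aluminium shield and the shroud read level to under 1 mm. The copper shield's edge points spread 1.1 mm. The holder's level was judged by eye.
- **Centring:** Every part measured within about 1 mm of the head's axis, compared with the 6 mm limit.
- **Bystanders:** The screwdriver, tweezers and multimeter look unmoved in the last pictures, though I compared them by eye and did not measure them.
- **Disagreements:** The top and scene cameras differed from the wrist camera by 2–3 mm on some starting positions; I used the wrist readings. The arm also drifted a few mm in long moves, which I corrected before each grasp and fit.

No check failed.

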